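Change the cup on a press-to-run spice mill

ROBOT

A 7-joint arm with a two-finger parallel gripper is mounted at the origin on the work surface. World frame = base frame: x ahead of the robot, y to its left, z up, the work surface at z = 0. Lengths are in m, angles in rad, forces in N, time in s.
With the tool pointing down it reaches from about 0.425 to 0.925 m from the base axis. Payload 6.8 kg.
Tool frame: the origin (TCP) lies on the mounting face of the last link; the fingertips stand 182 mm ahead of it and the grasp point (between the pads) lies 163 mm ahead of it (r.grip_point_offset is the distance from the TCP to the grasp point, in m); z points along the fingers, y is the direction in which the jaws open and shut (so a half turn about z gives the same grasp; the last joint's range is limited). The gripper opens to 88 mm and grips with 3 to 60 N. Pads are 20 mm wide; open, the fingers measure 115 mm over their backs; the gripper's body (75 mm by 178 mm) begins 61 mm behind the grasp point.
Start: joints at [1.077, 0.477, 0.022, 1.555, -0.011, 1.109, -0.083], TCP at [0.254, -0.625, 0.405] pointing down, gripper open.
Joint ranges: [-2.96, 2.96], [-0.34, 2.1], [-1.41, 1.46], [0.24, 2.44], [-1.37, 4.51], [0.17, 1.92], [-2.96, 2.96]. Speed limits (rad/s): [2.39, 2.39, 3.14, 3.14, 3.14, 3.14, 3.14].

INTERFACE

Orientations are given as a rotation vector (axis times angle).
In Python, from cell import r, eyes, workorder gives the robot as it stands.
- The arm moves only by the tool carry_out, never from a script. Its argument "commands" is a list of rows, each a list of 3 entries, a list of its own where there are three numbers: the finger opening in cm, from 0 to 8.78, then the shift along the world's x, y, z in cm, then the turn, a rotation vector about the world's x, y, z in degrees. In form: [[fingers, [tx, ty, tz], [ax, ay, az]], ...]. A call has 1 to 12 rows; each row is the pose to reach, as a shift and turn from the pose commanded when the call began; what a row does not reach only later rows make up. A row lasts 1/12 s, in which the tool goes at most 41.7 mm and 7.16 degrees, less where a joint would pass 70% of its speed; a pose out of reach is approached as far as the arm can. A call with a gripper value outside its range is refused whole. The fingers move at their own pace and stop on an object; "grip_force" is the grip in N (left out, the last holds). Time passes only in rows, so rows that repeat a pose let the fingers close. It gives the time, the measured TCP pose, the force and the opening at its end, in the units of the state.
- r.state(): the state, without advancing time (a new reading comes with each control period).
- eyes.get_image(name): name is "scene" or "top"; returns a dict with "frame" (420x560x3 uint8, red, green, blue), "mtx" (3x3 intrinsics, pixels), "R" (3x3) and "t" (3): a world point X has camera coordinates R X + t. Camera axes: x right, y down, z forward; pixel columns grow to the right and rows downward; lengths in m; the calibration is good to about 2 mm. A picture is of the moment at which its call begins. There is no depth.
- workorder.finish_job(): hands the job in, once; it reports no verdict.
The state is a dict: "t": time; "joint_pos": joint angles; "qvel": joint speeds; "effort": joint torques, N m; "tcp_pos": TCP position; "tool_rot": TCP orientation; "wrist_force": force on the tool from outside, world axes, zero at the start; "torque": the same for the moment, N m; "finger_gap": finger opening in m.
Only numpy, scipy, OpenCV 4.12 (cv2) and the standard library are available. Lean on these libraries where they do the work, as an engineer would, in place of code of your own. Each camera call takes 0.05 s, during which the arm holds its last target.

TASK

The batch in the spice mill is ground: lift the white-collared cup straight up out of the mill and stand it upright in the shallow aluminium pan. Then fit the filled blue-collared cup, collar down, in the mill: turn it until its four ribs drop into the grooves of the well, push it down as far as it goes against the spring so that the mill runs, and finish while you are still holding it pressed down. Tip nothing over and leave everything else where it is.

Things in the scene. Friction and masses are not known exactly. Their poses are not given: they have to be found in the camera images.
- mill: spice mill's motor base: white, round, 136 mm across at the foot, 110 mm high to its flat grey rim, fixed. Origin: centre of its underside, z up. In its top a round well, 63 mm inner diameter, with four vertical grooves 11 mm wide, reaching 39.5 mm from the axis, at 0, 90, 180, 270 degrees about z from the base's own x axis (white tick by each). Speed dial on its -x side. Its yaw varies
- mill_well (a point): centre of the mill well's mouth, on its axis, level with the rim (110 mm above the table); axes as the base. A cup with ribs beside the grooves stays standing on the rim; with ribs in the grooves it drops 12 mm onto the drive plate, and pressing brings it up to 8 mm further. Clearance 1.5 mm at each side of a rib and around the collar
- mill_drive (a joint): how far the sprung aluminium drive plate at the bottom of the well is pressed, m: 0 = up (12 mm below the rim), 0.008 = stop (20 mm below). Spring: about 6.5 N before it starts to move, about 15.5 N at the stop; a cup's weight alone does not press it. The mill runs while it is pressed beyond 0.005
- done_cup: finished cup, in the mill's well at the start, ribs in the grooves: closed steel cylinder of 54 mm diameter on a white collar, 100 mm tall in all, 0.2 to 0.4 kg. Origin: centre of its underside (collar end), z up. Collar: lowest 22 mm, 60 mm diameter, with four upright round-ended ribs 8 mm wide, 74 mm across, at 0, 90, 180, 270 degrees from its x axis. Pulls straight up out
- full_cup: filled cup, standing on the grey tray, collar down: same shape and size as the finished cup (54 mm steel cylinder, 100 mm tall, 0.2 to 0.4 kg, origin at the centre of its underside, z up, collar 22 mm high, four ribs at 0, 90, 180, 270 degrees from its own x axis) but with a blue collar. Its yaw is arbitrary; any rib fits any groove
- pan: shallow aluminium pan for finished cups, 240 x 170 mm (its x, y) and 35 mm high, walls and floor 4 mm, fixed to the table. Origin: centre of its underside; empty at the start
- tray: low grey plastic tray, 320 x 170 mm (its x, y) and 14 mm high, floor 4 mm, fixed to the table. Origin: centre of its underside. The filled cup, the shaker and the small spice jar stand on it in a row, about 95 mm apart, in any order
- shaker: bystander on the tray: aluminium shaker with yellow top, 54 mm diameter, 93 mm tall, no ribs. Origin: centre of its underside
- spice_jar: bystander on the tray: amber glass jar with red cap, 48 mm diameter, 90 mm tall. Origin: centre of its underside
- brush: bystander: pastry brush lying on the table, far left
- spoon: bystander: spoon lying on the table, far right
- jar_big: bystander: jar with green cap, 70 mm diameter, 110 mm tall, at the right. Origin: centre of its underside
- milk: bystander: white bottle with blue cap, 80 mm diameter, 200 mm tall, at the left. Origin: centre of its underside

How it is judged:
By the outcome, as a careful person would: the job done as asked, in the order asked, and still so for the second after the job is handed in, while the arm keeps its last pose, push and grip.
It also fails if it takes over 54 s, if anything falls off the work surface, if the arm or the gripper's body presses on something with over 40 N, if the wrist force passes 120 N, or if a joint passes its speed limit or range.

## Working session

There is one attempt and no reset: what is moved stays moved. The work goes in short steps, Python scripts to look and compute and a tool call to move; the robot and the scene stay as the last step left them, time stands still between calls to the robot, and variables do not carry over. Pictures are saved under pics/ and viewed, and the job is handed in when it is done.

Besides the shell and the picture viewer there is one more tool, called after ">>>" by a JSON object that holds its "api" and its "payload". carry_out: Moves the arm, as the interface text tells. Its arguments: {"type":"object","properties":{"commands":{"type":"array","items":{"type":"array"}},"grip_force":{"type":"number"}},"required":["commands"]}

```bash
mkdir -p pics; ls; python3 - <<'E'
from cell import r, eyes, workorder
import cv2, numpy as np
print(r.state())
for n in("scene","top"):
    d=eyes.get_image(n); cv2.imwrite(f"pics/{n}0.png",cv2.cvtColor(d["frame"],cv2.COLOR_RGB2BGR)); np.savez(f"{n}0.npz",**d); print(d["mtx"],d["R"],d["t"])
E
```

```text
pics
{'t': 0.0, 'joint_pos': array([ 1.07689692,  0.47778421,  0.02234607,  1.55643283, -0.01149366,
        1.1093108 , -0.08309728]), 'qvel': array([ 0.00047044, -0.00075939, -0.0017804 ,  0.00040135, -0.00142343,
       -0.00147994,  0.00116947]), 'effort': array([ 5.64759375e-04, -5.82842088e+01,  1.53493021e+00, -2.72602969e+01,
       -5.42918674e-02,  1.69551303e-02,  2.12859086e-04]), 'tcp_pos': array([ 0.25390401, -0.62513142,  0.40370008]), 'tool_rot': array([-3.08160896e+00, -6.01960718e-01,  7.61414873e-04]), 'wrist_force': array([-0.50417191,  0.24183939, -0.10587542]), 'torque': array([-0.06893421,  0.03176307, -0.00430666]), 'finger_gap': 0.08798031297595163}
[[397.87872329   0.         271.5393172 ]
 [  0.         397.87872329 216.53499087]
 [  0.           0.           1.        ]] [[ 0.55689806  0.83048656  0.012515  ]
 [ 0.45068461 -0.28948959 -0.84444015]
 [-0.69767323  0.4759074  -0.5355037 ]] [-0.29187141 -0.17230505  1.5552704 ]
[[536.34338165   0.         282.70282185]
 [  0.         536.34338165 211.34379008]
 [  0.           0.           1.        ]] [[ 0.09018697 -0.99592434  0.0010126 ]
 [-0.97282864 -0.08831312 -0.21402156]
 [ 0.21323871  0.01831687 -0.97682841]] [-0.03565286  0.52940635  1.43738908]
```

View pics/scene0.png

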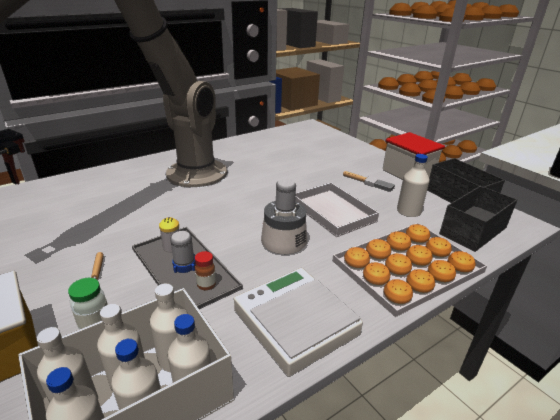

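View pics/top0.png

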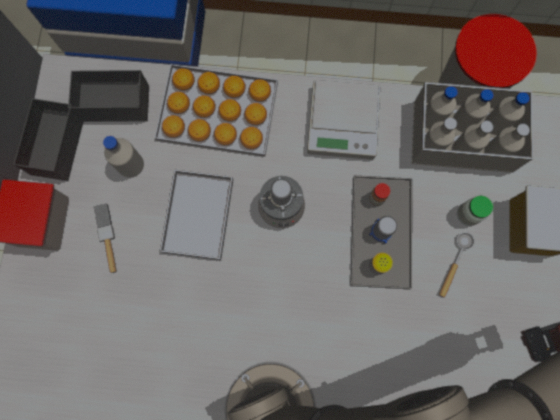

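```bash
python3 - <<'E'
import cv2, numpy as np
t=np.load("top0.npz")["frame"][...,::-1]; s=np.load("scene0.npz")["frame"][...,::-1]
def c(im,x0,y0,x1,y1,f): return cv2.resize(im[y0:y1,x0:x1],None,fx=f,fy=f,interpolation=cv2.INTER_CUBIC)
a=c(t,240,160,320,240,5); b=c(t,345,175,425,255,5)
cc=c(s,245,170,325,250,5); d=c(s,145,215,225,295,5)
cv2.imwrite("pics/z1.png",np.hstack([a,b])); cv2.imwrite("pics/z2.png",np.hstack([cc,d]))
E
```

```text
(no output)
```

View pics/z1.png

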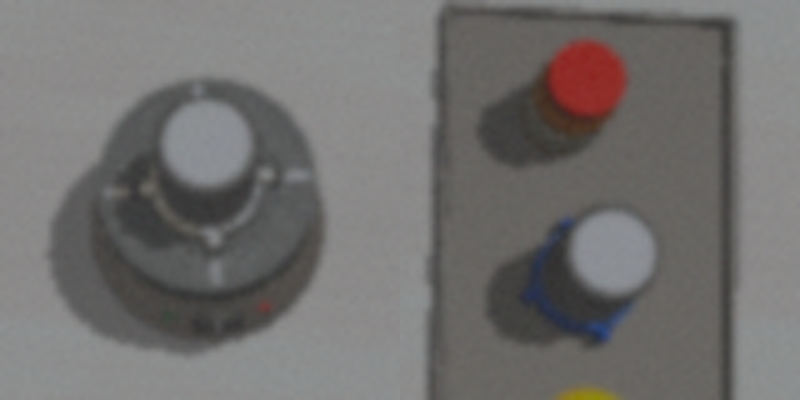

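View pics/z2.png

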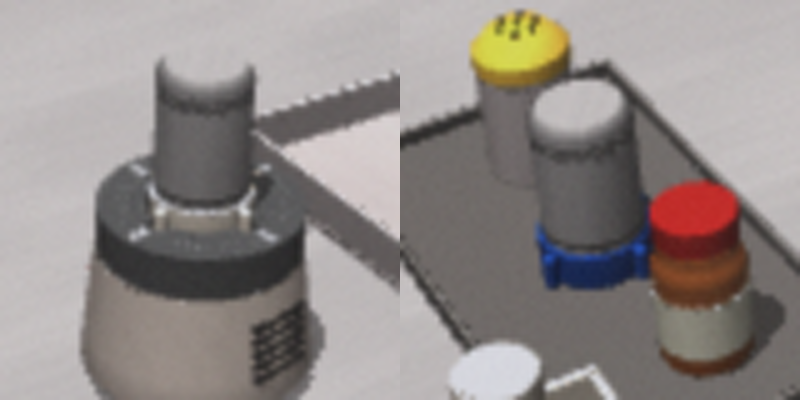

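```bash
cat > h.py <<'E'
import cv2, numpy as np
def load(n): 
    d=np.load(n); return {k:d[k] for k in d}
def ray(d,u,v,z):
    p=np.linalg.inv(d["mtx"])@np.array([u,v,1.]); R=d["R"]; t=d["t"]
    c=-R.T@t; w=R.T@p; return (c+w*(z-c[2])/w[2])
def proj(d,X):
    q=d["mtx"]@(d["R"]@np.array(X)+d["t"]); return q[:2]/q[2]
E
python3 - <<'E'
from h import *
t=load("top0.npz"); s=load("scene0.npz")
for d in(t,s): print("cam",-d["R"].T@d["t"])
# ticks in top
g=cv2.cvtColor(t["frame"],cv2.COLOR_RGB2GRAY)
print("ticks", [ray(t,*p,.11).round(4)[:2] for p in [(263.6,198.2),(299.4,195),(283.4,214.4),(280,178)]])
hsv=cv2.cvtColor(t["frame"],cv2.COLOR_RGB2HSV)
b=((hsv[...,0]>105)&(hsv[...,0]<128)&(hsv[...,1]>130))
b[:, :345]=0;b[:,425:]=0;b[:200]=0;b[260:]=0
ys,xs=np.nonzero(b); P=np.array([ray(t,x,y,.026)[:2] for x,y in zip(xs,ys)])
print(len(xs))
for x,y,p in zip(xs,ys,P): print((int(x),int(y)),p.round(3),end=' ')
print()
# bright discs
for nm,(x0,y0,x1,y1),z in [("done",(265,172,300,202),.198),("full",(373,213,400,240),.104)]:
    sub=g[y0:y1,x0:x1]; _,m=cv2.threshold(sub,0,255,cv2.THRESH_OTSU)
    cs,_=cv2.findContours(m,cv2.RETR_EXTERNAL,cv2.CHAIN_APPROX_NONE)
    for c in sorted(cs,key=cv2.contourArea)[-2:]:
        e=cv2.minEnclosingCircle(c); M=cv2.moments(c); u,v=M['m10']/M['m00']+x0,M['m01']/M['m00']+y0
        print(nm,_,e[1],cv2.contourArea(c),(u,v),ray(t,u,v,z))
# scene ones, manual
def z2(x,y,o=0): return (145+(x-400)/5,215+y/5) if o else (245+x/5,170+y/5)
print("scene ticks",[ray(s,*z2(*p),.11).round(4)[:2] for p in [(138,235),(268,236),(140,162),(264,172)]])
for c in [(0.6,0,0.0)]: pass
# tray, pan corners (top view)
print("pan",[ray(t,*p,.035).round(3)[:2] for p in [(176,172),(232,178),(163,252),(222,259)]])
print("tray",[ray(t,*p,.014).round(3)[:2] for p in [(354,176),(412,178),(350,286),(411,288)]])
print("jar,shaker",ray(t,381,191,.09),ray(t,382,262,.093))
print("bluescene ribs",[ray(s,*z2(*p,1),.026).round(4)[:2] for p in [(543,235),(550,257),(642,250),(648,205)]])
E
```

```text
cam [ 0.2117301  -0.01508249  1.51742297]
cam [ 1.32526838 -0.54764993  0.69100452]
ticks [array([0.5505, 0.066 ]), array([ 0.5681, -0.0296]), array([0.5108, 0.0087]), array([0.6109, 0.027 ])]
7
(383, 240) [ 0.481 -0.276] (384, 240) [ 0.481 -0.278] (385, 240) [ 0.481 -0.281] (386, 240) [ 0.481 -0.284] (384, 241) [ 0.478 -0.279] (385, 241) [ 0.478 -0.281] (385, 242) [ 0.475 -0.282] 
done [[[ 1 -1 -1 -1]
  [ 2  0 -1 -1]
  [ 3  1 -1 -1]
  [ 4  2 -1 -1]
  [-1  3 -1 -1]]] 18.027854919433594 183.0 (283.0091074681239, 175.22677595628414) [0.59395049 0.01740226 0.198     ]
done [[[ 1 -1 -1 -1]
  [ 2  0 -1 -1]
  [ 3  1 -1 -1]
  [ 4  2 -1 -1]
  [-1  3 -1 -1]]] 8.781350135803223 215.0 (280.9612403100775, 188.06976744186045) [0.5596881  0.01953188 0.198     ]
full [[[-1 -1 -1 -1]]] 18.384876251220703 457.0 (388.9959883296864, 223.70933625091175) [ 0.51222834 -0.27585107  0.104     ]
scene ticks [array([ 0.5718, -0.0302]), array([0.611 , 0.0288]), array([0.5073, 0.0147]), array([0.555 , 0.0683])]
pan [array([0.623, 0.329]), array([0.62 , 0.166]), array([0.39 , 0.334]), array([0.385, 0.168])]
tray [array([ 0.664, -0.184]), array([ 0.673, -0.353]), array([ 0.345, -0.193]), array([ 0.355, -0.362])]
jar,shaker [ 0.6047476  -0.25215868  0.09      ] [ 0.4089987  -0.26429544  0.093     ]
bluescene ribs [array([ 0.5051, -0.298 ]), array([ 0.5241, -0.3019]), array([ 0.5447, -0.2596]), array([ 0.5116, -0.2411])]
```

>>> {"api": "carry_out", "payload": {"commands": [[8.78,[2,4,1],[0,0,0]],[8.78,[5,10,2.5],[0,0,0]],[8.78,[6.5,13.5,2.5],[0,0,0]],[8.78,[8,17,2.5],[0,0,0]],[8.78,[10,20.5,2.5],[0,0,0]],[8.78,[11.5,24,2.5],[0,0,0]],[8.78,[13,27.5,2.5],[0,0,0]],[8.78,[15,31,2.5],[0,0,0]],[8.78,[16.5,34.5,2.5],[0,0,0]],[8.78,[18,38,2.5],[0,0,0]],[8.78,[19.5,41.5,2.5],[0,0,0]],[8.78,[21,45,2.5],[0,0,0]]], "grip_force": 40}}

```text
t: 1.1
tcp_pos: [0.4642, -0.1733, 0.4296]
tool_rot: [-3.083, -0.602, 0.0]
wrist_force: [1.3, -0.2, 1.5]
finger_gap: 0.0878
```

>>> {"api": "carry_out", "payload": {"commands": [[8.78,[1.6,3.3,0],[0,0,0]],[8.78,[3.2,6.5,0],[0,0,0]],[8.78,[4.8,9.7,0],[0,0,0]],[8.78,[6.4,13,0],[0,0,0]],[8.78,[8,16.2,0],[0,0,0]],[8.78,[9,18.2,0],[0,0,0]],[8.78,[9.6,19.4,0],[0,0,0]],[8.78,[9.6,19.4,0],[0,0,0]],[8.78,[9.6,19.4,0],[0,0,0]]]}}

```text
t: 1.85
tcp_pos: [0.5598, 0.0179, 0.4292]
tool_rot: [3.083, 0.602, -0.002]
wrist_force: [0.2, -0.6, 0.4]
finger_gap: 0.0879
```

```bash
cat > snap.py <<'E'
import sys
from cell import r, eyes
from h import *
n=sys.argv[1]
for k in sys.argv[2:]:
    a=k.split(':'); d=eyes.get_image(a[0]); np.savez(f"{a[0]}{n}.npz",**d)
    im=d["frame"][...,::-1]
    if len(a)>1:
        x0,y0,x1,y1,f=map(int,a[1].split(',')); im=cv2.resize(im[y0:y1,x0:x1],None,fx=f,fy=f,interpolation=cv2.INTER_CUBIC)
    cv2.imwrite(f"pics/{a[0]}{n}.png",im)
s=r.state(); print(s["t"],s["tcp_pos"].round(4),s["tool_rot"].round(4),s["wrist_force"].round(1),s["torque"].round(2),round(s["finger_gap"],4))
E
python3 snap.py 1 scene:185,80,385,260,4 top
```

```text
1.95 [0.5595 0.0164 0.4294] [ 3.0831e+00  5.9780e-01 -1.7000e-03] [-0.3 -1.3 -0.1] [-0.   -0.02  0.  ] 0.0881
```

View pics/scene1.png

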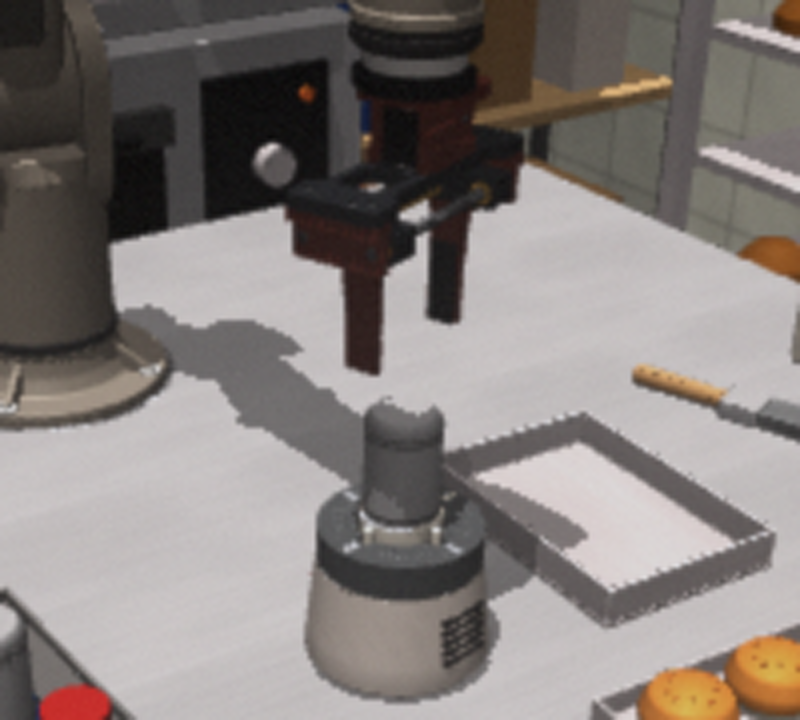

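View pics/top1.png

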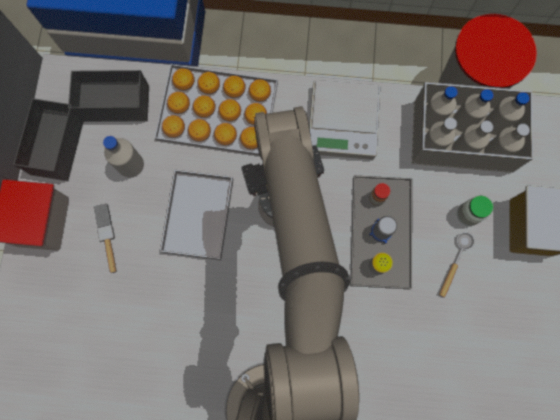

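>>> {"api": "carry_out", "payload": {"commands": [[8.78,[0,0,-2],[0,0,0]],[8.78,[0,0,-4.5],[0,0,0]],[8.78,[0,0,-7],[0,0,0]],[8.78,[0,0,-9.5],[0,0,0]],[8.78,[0,0,-10.9],[0,0,0]],[8.78,[0,0,-10.9],[0,0,0]]]}}

```text
t: 2.45
tcp_pos: [0.5583, 0.0162, 0.3176]
tool_rot: [3.084, 0.598, -0.01]
wrist_force: [-0.7, -0.5, 0.5]
finger_gap: 0.088
```

```bash
python3 snap.py 2 scene:185,80,385,260,4; python3 -c "
from h import *
s=load('scene2.npz')
"
```

```text
2.5 [0.5591 0.0166 0.3195] [ 3.0837  0.5982 -0.0055] [ 0.1 -0.5  0.1] [ 0.02 -0.02 -0.01] 0.0878
```

View pics/scene2.png

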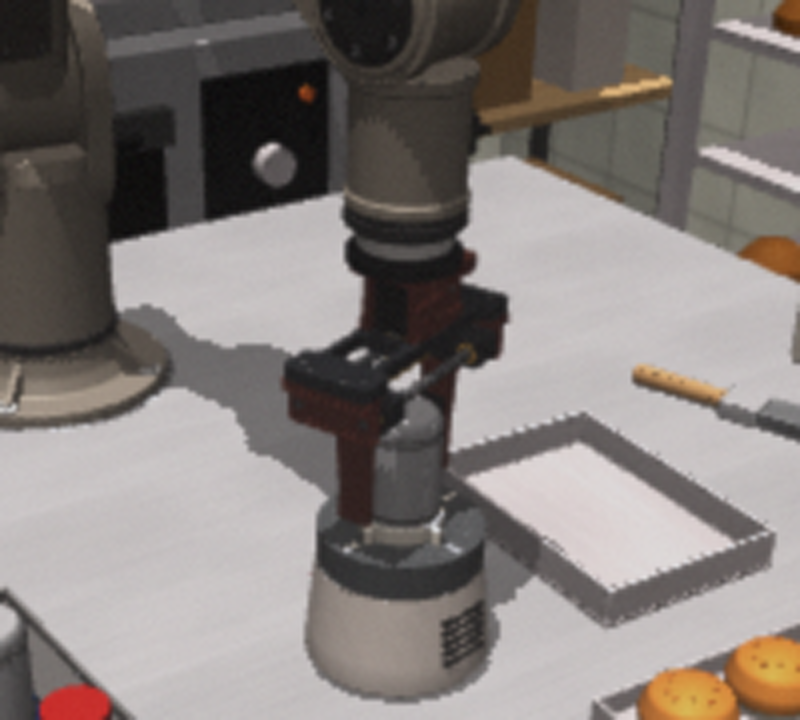

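>>> {"api": "carry_out", "payload": {"commands": [[8.78,[0.1,0.25,0.1],[0,0,0]],[6,[0.1,0.25,0.1],[0,0,0]],[5,[0.1,0.25,0.1],[0,0,0]],[4.5,[0.1,0.25,0.1],[0,0,0]],[4.5,[0.1,0.25,0.1],[0,0,0]],[4.5,[0.1,0.25,0.1],[0,0,0]],[4.5,[0.1,0.25,0.1],[0,0,0]],[4.5,[0.1,0.25,0.1],[0,0,0]],[4.5,[0.1,0.25,0.1],[0,0,0]],[4.5,[0.1,0.25,0.1],[0,0,0]]], "grip_force": 40}}

```text
t: 3.33
tcp_pos: [0.5611, 0.0212, 0.3219]
tool_rot: [3.083, 0.602, 0.0]
wrist_force: [-1.0, 0.8, 3.4]
finger_gap: 0.0529
```

>>> {"api": "carry_out", "payload": {"commands": [[4.5,[0,0,0.5],[0,0,0]],[4.5,[0,0,1.2],[0,0,0]],[4.5,[0,0,2],[0,0,0]],[4.5,[0,0,3.5],[0,0,0]],[4.5,[0,0,5],[0,0,0]],[4.5,[0,0,6.5],[0,0,0]],[4.5,[0,0,7.5],[0,0,0]],[4.5,[0,0,8],[0,0,0]],[4.5,[0,0,8],[0,0,0]],[4.5,[0,0,8],[0,0,0]]]}}

```text
t: 4.17
tcp_pos: [0.5608, 0.021, 0.4014]
tool_rot: [3.083, 0.602, -0.001]
wrist_force: [0.0, -0.6, -3.7]
finger_gap: 0.0532
```

```bash
python3 snap.py 3 scene:185,50,385,230,4
```

```text
4.2167 [0.5607 0.021  0.4009] [-3.0833e+00 -6.0210e-01  2.0000e-03] [ 1.   0.4 -3.7] [-0.01 -0.02  0.04] 0.0531
```

View pics/scene3.png

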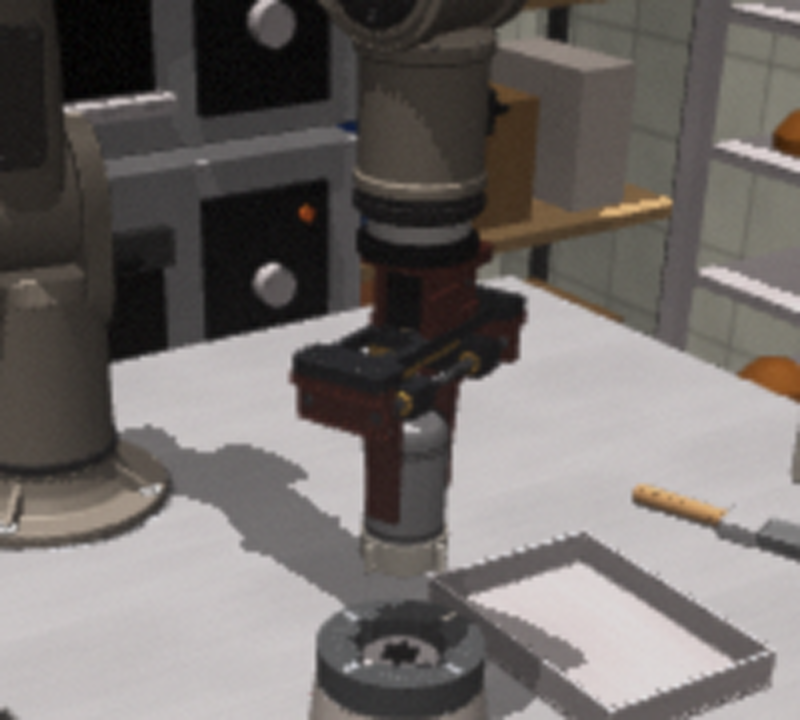

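>>> {"api": "carry_out", "payload": {"commands": [[4.5,[-0.3,1,0],[0,0,0]],[4.5,[-0.9,3.5,0],[0,0,0]],[4.5,[-1.6,6.5,0],[0,0,0]],[4.5,[-2.4,9.5,0],[0,0,0]],[4.5,[-3.1,12.5,0],[0,0,0]],[4.5,[-3.8,15.5,-1],[0,0,0]],[4.5,[-4.6,18.5,-2.5],[0,0,0]],[4.5,[-5.2,21,-4.5],[0,0,0]],[4.5,[-5.6,22.3,-6.5],[0,0,0]],[4.5,[-5.6,22.8,-8.5],[0,0,0]],[4.5,[-5.6,22.8,-10.5],[0,0,0]],[4.5,[-5.6,22.8,-12],[0,0,0]]]}}

```text
t: 5.22
tcp_pos: [0.5036, 0.2503, 0.2793]
tool_rot: [3.083, 0.606, -0.004]
wrist_force: [-0.8, -1.4, -3.2]
finger_gap: 0.0529
```

>>> {"api": "carry_out", "payload": {"commands": [[4.5,[0,0,-1.5],[0,0,0]],[4.5,[0,0,-3],[0,0,0]],[4.5,[0,0,-4],[0,0,0]],[4.5,[0,0,-4.6],[0,0,0]],[4.5,[0,0,-5],[0,0,0]],[4.5,[0,0,-5],[0,0,0]],[4.5,[0,0,-5],[0,0,0]]]}}

```text
t: 5.8
tcp_pos: [0.5051, 0.2493, 0.232]
tool_rot: [-3.083, -0.602, -0.001]
wrist_force: [-0.2, 0.4, -3.1]
finger_gap: 0.0529
```

```bash
python3 snap.py 4 scene:245,80,405,240,4 top:140,80,320,280,3
```

```text
5.9 [0.5053 0.2493 0.2324] [-3.083e+00 -6.019e-01 -2.100e-03] [ 0.1 -0.4 -3.1] [ 0.01 -0.01  0.01] 0.0532
```

View pics/scene4.png

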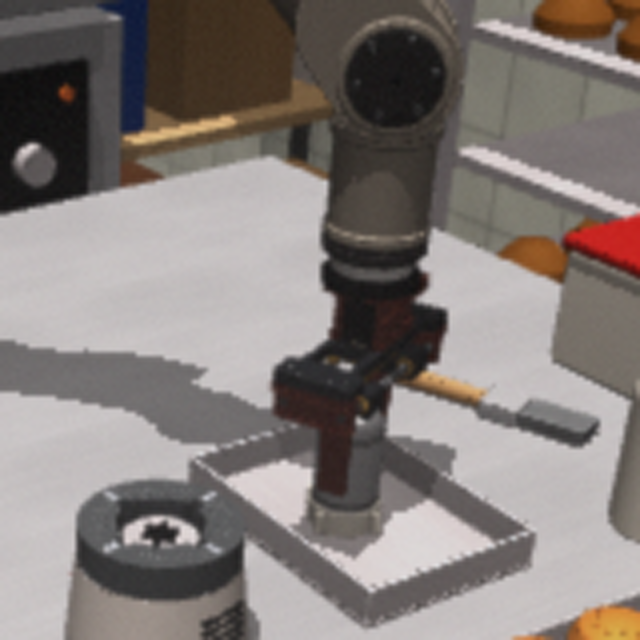

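View pics/top4.png

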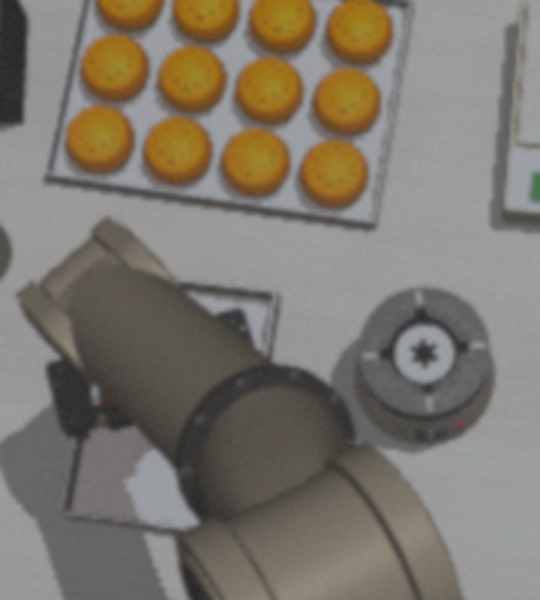

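>>> {"api": "carry_out", "payload": {"commands": [[4.5,[0,0,-0.2],[0,0,0]],[4.5,[0,0,-0.3],[0,0,0]],[4.5,[0,0,-0.4],[0,0,0]],[4.5,[0,0,-0.4],[0,0,0]],[4.5,[0,0,-0.4],[0,0,0]]]}}

```text
t: 6.32
tcp_pos: [0.5052, 0.2492, 0.2281]
tool_rot: [3.083, 0.602, 0.001]
wrist_force: [-0.6, -0.5, 1.4]
finger_gap: 0.0529
```

```bash
python3 - <<'E'
from h import *
t=load("top4.npz")
z=lambda x,y:(140+x/3,80+y/3)
im=t["frame"][...,::-1]
cv2.imwrite("pics/mill4.png",cv2.resize(im[170:230,250:312],None,fx=10,fy=10,interpolation=cv2.INTER_CUBIC))
s=load("scene4.npz")["frame"][...,::-1]
cv2.imwrite("pics/mill4s.png",cv2.resize(s[190:250,255:315],None,fx=10,fy=10,interpolation=cv2.INTER_CUBIC))
E
```

```text
(no output)
```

View pics/mill4.png

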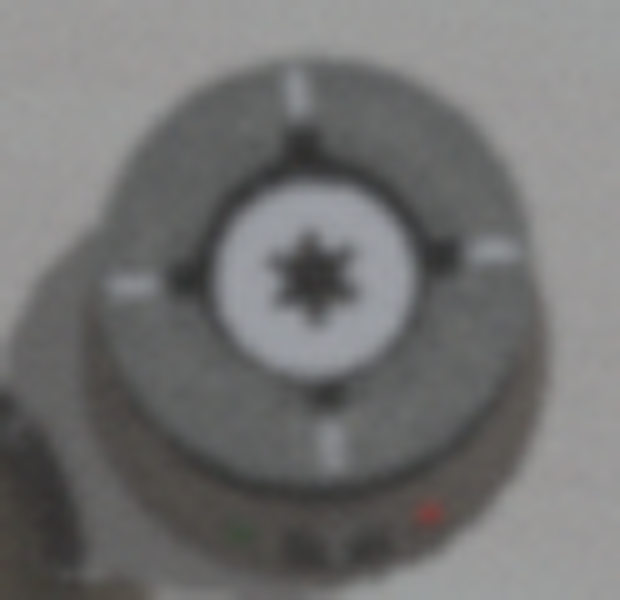

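View pics/mill4s.png

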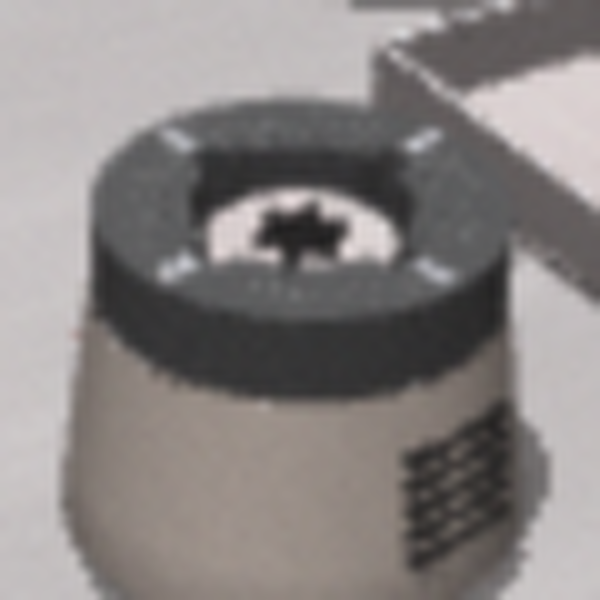

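>>> {"api": "carry_out", "payload": {"commands": [[5.6,[0,0,0],[0,0,0]],[6.5,[0,0,0],[0,0,0]],[8.78,[0,0,0],[0,0,0]],[8.78,[0,0,0],[0,0,0]],[8.78,[0,0,0],[0,0,0]],[8.78,[0,0,0],[0,0,0]]]}}

```text
t: 6.82
tcp_pos: [0.505, 0.2491, 0.2277]
tool_rot: [-3.083, -0.602, -0.0]
wrist_force: [0.3, -0.3, -0.3]
finger_gap: 0.0853
```

```bash
python3 - <<'E'
from h import *
t=load("top4.npz");s=load("scene4.npz")
for d,o,pts in((t,(250,170),[(295,92),(332,446),(128,287),(497,250)]),(s,(255,190),[(425,138),(178,268),(435,268),(180,138)])):
    P=[ray(d,(x+.5)/10-.5+o[0],(y+.5)/10-.5+o[1],.11)[:2] for x,y in pts]
    P=np.array(P);print(P.round(4),P.mean(0))
    for a,b in((0,1),(2,3)):
        v=P[a]-P[b]; print(np.degrees(np.arctan2(v[1],v[0])),np.linalg.norm(v))
t0=load("top0.npz")["frame"][...,::-1]; s0=load("scene0.npz")["frame"][...,::-1]
cv2.imwrite("pics/cup0t.png",cv2.resize(t0[205:255,360:410],None,fx=12,fy=12,interpolation=cv2.INTER_CUBIC))
cv2.imwrite("pics/cup0s.png",cv2.resize(s0[225:280,165:215],None,fx=10,fy=10,interpolation=cv2.INTER_CUBIC))
E
```

```text
[[ 0.6085  0.0294]
 [ 0.5113  0.0105]
 [ 0.5501  0.0693]
 [ 0.5693 -0.0291]] [0.55980518 0.02003361]
11.009648136477312 0.09906391390787207
101.08570848769642 0.10026004131973747
[[ 0.5491  0.0701]
 [ 0.5687 -0.0289]
 [ 0.6067  0.0302]
 [ 0.511   0.0106]] [0.55890244 0.02049001]
101.19714381293493 0.10092057998931732
11.582966879078796 0.09763943506959895
```

View pics/cup0t.png

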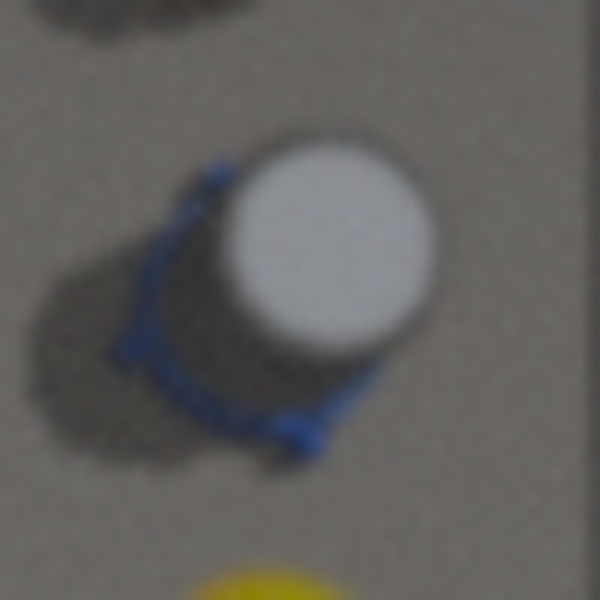

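View pics/cup0s.png

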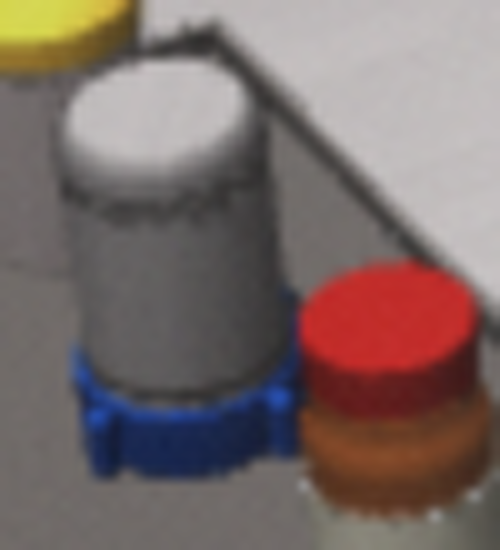

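```bash
python3 - <<'E'
from h import *
t=load("top0.npz");s=load("scene0.npz")
for d,o,f,pts in((t,(360,205),12,[(222,172),(128,350),(310,445),(330,245)]),(s,(165,225),10,[(83,355),(102,418),(283,400),(290,300)])):
    P=np.array([ray(d,(x+.5)/f-.5+o[0],(y+.5)/f-.5+o[1],.026)[:2] for x,y in pts]);print(P.round(4))
    for i in range(3):
        v=P[i+1]-P[i]; print(i,np.degrees(np.arctan2(v[1],v[0])).round(1),np.linalg.norm(v).round(4),end=' | ')
    v=P[2]-P[0]; print("02",np.degrees(np.arctan2(v[1],v[0])),np.linalg.norm(v),P[[0,2]].mean(0))
    v=P[3]-P[1]; print("13",np.degrees(np.arctan2(v[1],v[0])),np.linalg.norm(v),P[[1,3]].mean(0))
print(ray(t,(330.5)/12-.5+360,(245.5)/12-.5+205,.104))
E
python3 snap.py 5 scene:245,80,405,240,4
```

```text
[[ 0.54   -0.2586]
 [ 0.4953 -0.2388]
 [ 0.4766 -0.2826]
 [ 0.5247 -0.2849]]
0 156.1 0.0489 | 1 -113.2 0.0476 | 2 -2.8 0.0482 | 02 -159.29676250322382 0.06777032504128842 [ 0.50827714 -0.27057829]
13 -57.44727407377425 0.05467356330238749 [ 0.5100005  -0.26186007]
[[ 0.4963 -0.2965]
 [ 0.5236 -0.3024]
 [ 0.5423 -0.2601]
 [ 0.5043 -0.2408]]
0 -12.1 0.0279 | 1 66.1 0.0463 | 2 153.1 0.0426 | 02 38.448637685554516 0.05866857297477522 [ 0.5192919  -0.27830114]
13 107.40580701390907 0.06452983091592157 [ 0.51390395 -0.27157994]
[ 0.50834122 -0.27079084  0.104     ]
6.8667 [0.5051 0.2491 0.2277] [-3.0833e+00 -6.0220e-01 -2.0000e-04] [ 0.3  0.  -0.1] [ 0.01  0.03 -0.08] 0.087
```

View pics/scene5.png

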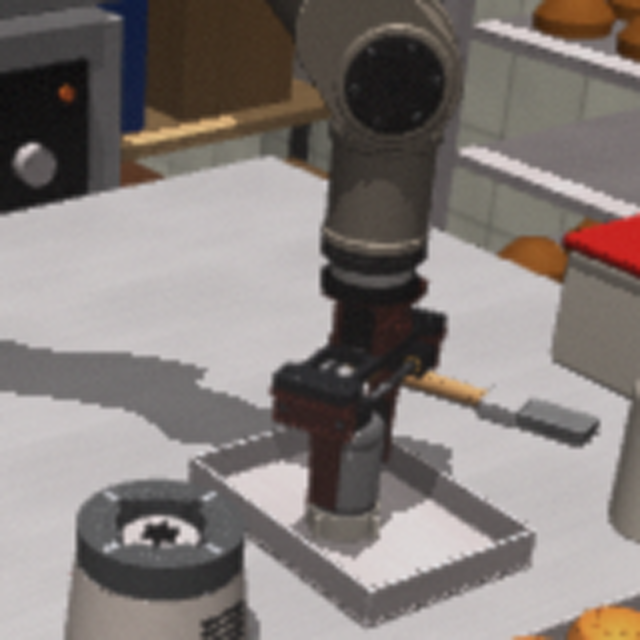

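>>> {"api": "carry_out", "payload": {"commands": [[8.78,[0,0,1],[0,0,0]],[8.78,[0,0,4],[0,0,0]],[8.78,[0,0,7.5],[0,0,0]],[8.78,[0,0,11],[0,0,0]],[8.78,[0,-1.5,12.5],[0,0,-4]],[8.78,[0,-5,12.5],[0,0,-8]],[8.78,[0.1,-9,12.5],[0,0,-12]],[8.78,[0.1,-13,12.5],[0,0,-16]],[8.78,[0.2,-17,12.5],[0,0,-20]],[8.78,[0.2,-21,12.5],[0,0,-20]],[8.78,[0.3,-25,12.5],[0,0,-20]],[8.78,[0.3,-29,12.5],[0,0,-20]]]}}

```text
t: 7.87
tcp_pos: [0.5077, -0.0426, 0.3537]
tool_rot: [3.141, 0.058, 0.002]
wrist_force: [1.1, 0.4, -0.1]
finger_gap: 0.0878
```

>>> {"api": "carry_out", "payload": {"commands": [[8.78,[0,-4,0],[0,0,0]],[8.78,[0,-8,0],[0,0,0]],[8.78,[0,-12,0],[0,0,0]],[8.78,[0,-16,0],[0,0,0]],[8.78,[0,-19.5,0],[0,0,0]],[8.78,[0,-22,0],[0,0,0]],[8.78,[0,-23,0],[0,0,0]],[8.78,[0,-23,0],[0,0,0]],[8.78,[0,-23,0],[0,0,0]]]}}

```text
t: 8.62
tcp_pos: [0.5082, -0.2698, 0.3529]
tool_rot: [-3.14, -0.058, -0.0]
wrist_force: [-0.4, 1.1, 0.2]
finger_gap: 0.0878
```

```bash
python3 snap.py 6 scene:105,100,305,300,4 top:140,80,440,320,2
```

```text
8.7167 [ 0.5085 -0.2685  0.3528] [-3.1398e+00 -6.2700e-02 -2.0000e-04] [ 1.2 -0.3 -0.8] [ 0.02 -0.   -0.02] 0.0875
```

View pics/scene6.png

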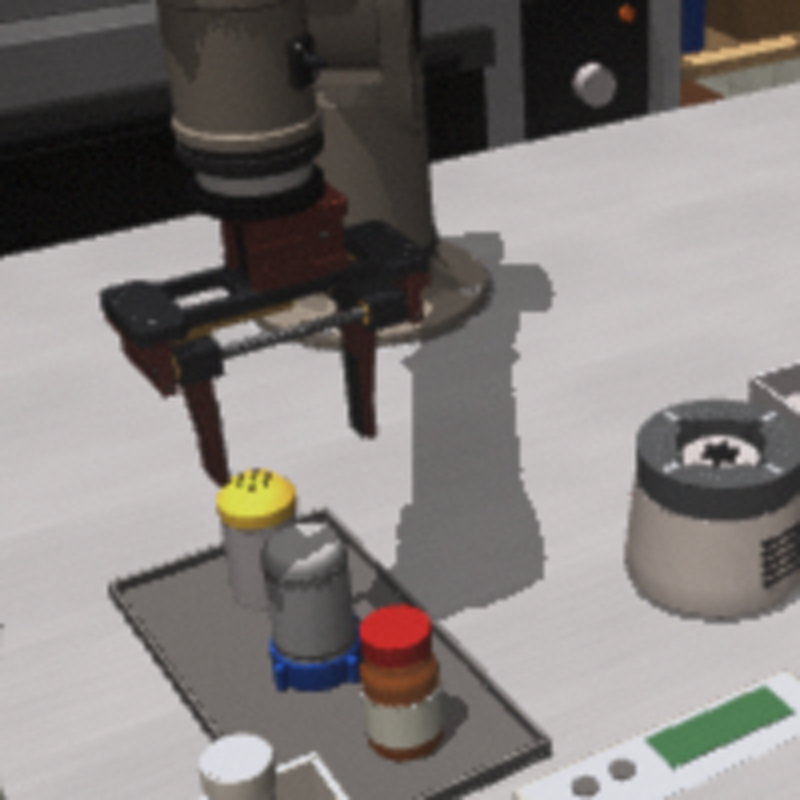

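View pics/top6.png

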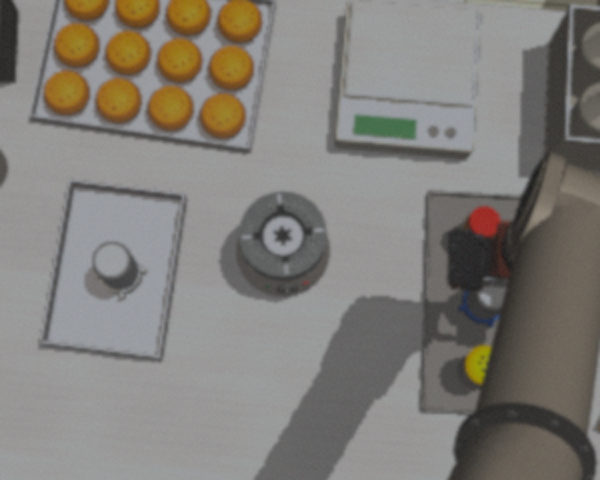

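>>> {"api": "carry_out", "payload": {"commands": [[8.78,[0,0,-1.5],[0,0,0]],[8.78,[0,0,-4],[0,0,0]],[8.78,[0,0,-7],[0,0,0]],[8.78,[0,0,-10],[0,0,0]],[8.78,[0,0,-12],[0,0,0]],[8.78,[0,0,-12.8],[0,0,0]],[8.78,[0,0,-12.8],[0,0,0]],[8.78,[0,0,-12.8],[0,0,0]]]}}

```text
t: 9.38
tcp_pos: [0.5087, -0.2699, 0.2253]
tool_rot: [-3.141, -0.06, -0.001]
wrist_force: [0.3, -0.0, -0.3]
finger_gap: 0.0874
```

```bash
python3 snap.py 7 scene:105,130,255,300,4
```

```text
9.4333 [ 0.5089 -0.2704  0.226 ] [3.1405e+00 5.9400e-02 2.9000e-03] [0.1 0.1 0.5] [-0.02 -0.    0.03] 0.0877
```

View pics/scene7.png

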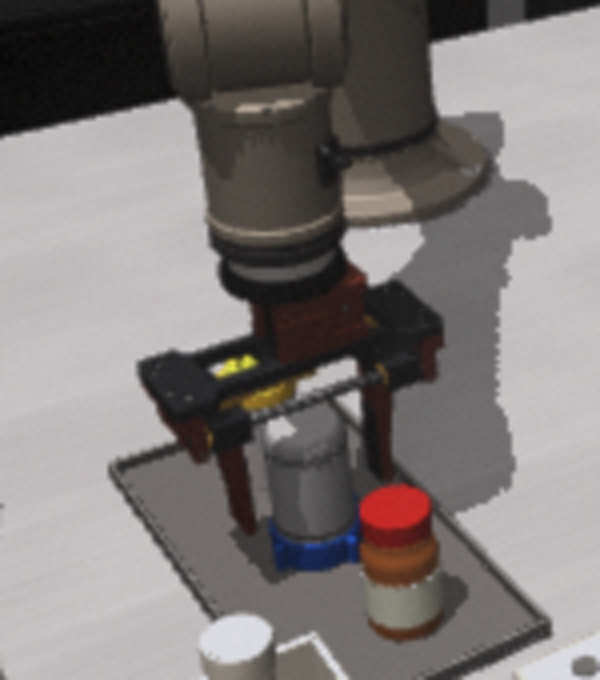

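Jaws straddle the cup with clearance on both sides; closing, then lifting.

>>> {"api": "carry_out", "payload": {"commands": [[7,[0,0,0],[0,0,0]],[6,[0,0,0],[0,0,0]],[5.5,[0,0,0],[0,0,0]],[5,[0,0,0],[0,0,0]],[4.5,[0,0,0],[0,0,0]],[4.5,[0,0,0],[0,0,0]],[4.5,[0,0,0],[0,0,0]],[4.5,[0,0,0],[0,0,0]],[4.5,[0,0,0],[0,0,0]],[4.5,[0,0,0],[0,0,0]]], "grip_force": 50}}

```text
t: 10.27
tcp_pos: [0.5081, -0.2708, 0.2249]
tool_rot: [-3.141, -0.058, -0.0]
wrist_force: [-1.2, 1.7, 4.8]
finger_gap: 0.0532
```

>>> {"api": "carry_out", "payload": {"commands": [[4.5,[0,0,0.5],[0,0,0]],[4.5,[0,0,1.5],[0,0,0]],[4.5,[0,0,3.5],[0,0,0]],[4.5,[0,0,6],[0,0,0]],[4.5,[0,0,9],[0,0,0]],[4.5,[0,0,12],[0,0,0]],[4.5,[0,0,14.5],[0,0,0]],[4.5,[0,0,16.5],[0,0,0]],[4.5,[0,0,17.5],[0,0,0]],[4.5,[0,0,17.5],[0,0,0]],[4.5,[0,0,17.5],[0,0,0]]]}}

```text
t: 11.18
tcp_pos: [0.5076, -0.2709, 0.3992]
tool_rot: [-3.141, -0.057, 0.001]
wrist_force: [-0.1, -0.5, -4.3]
finger_gap: 0.0533
```

```bash
python3 snap.py 8 scene:105,60,255,230,4
```

```text
11.2333 [ 0.5074 -0.2707  0.3983] [-3.1401 -0.0576  0.0034] [-0.4 -0.1 -4.2] [0.04 0.03 0.  ] 0.0534
```

View pics/scene8.png

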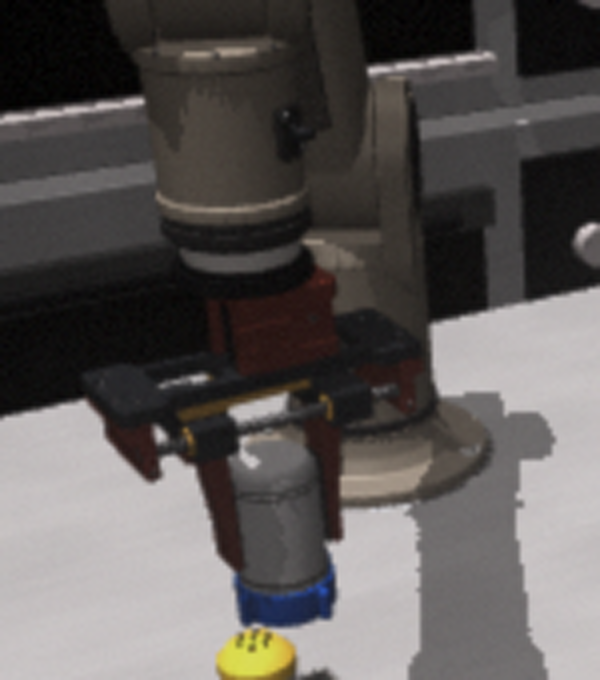

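>>> {"api": "carry_out", "payload": {"commands": [[4.5,[0.2,1,0],[0,0,-1]],[4.5,[0.6,3.5,0],[0,0,-3]],[4.5,[1.2,6.5,0],[0,0,-5]],[4.5,[1.8,10,0],[0,0,-7]],[4.5,[2.4,13.5,0],[0,0,-9]],[4.5,[3,17,0],[0,0,-10]],[4.5,[3.7,20.5,0],[0,0,-10]],[4.5,[4.3,24,0],[0,0,-10]],[4.5,[4.8,27,0],[0,0,-10]],[4.5,[5.1,28.6,0],[0,0,-10]],[4.5,[5.2,29.1,0],[0,0,-10]],[4.5,[5.2,29.1,0],[0,0,-10]]], "grip_force": 60}}

```text
t: 12.23
tcp_pos: [0.5597, 0.0215, 0.398]
tool_rot: [-3.134, 0.212, 0.005]
wrist_force: [0.5, 0.4, -3.8]
finger_gap: 0.0534
```

>>> {"api": "carry_out", "payload": {"commands": [[4.5,[0,0,-1.5],[0,0,0]],[4.5,[0,0,-3],[0,0,0]],[4.5,[0,0,-4],[0,0,0]],[4.5,[0,0,-4.5],[0,0,0]],[4.5,[0,0,-4.5],[0,0,0]],[4.5,[0,0,-4.5],[0,0,0]]]}}

```text
t: 12.73
tcp_pos: [0.5601, 0.0193, 0.3546]
tool_rot: [3.134, -0.218, -0.001]
wrist_force: [0.9, 0.1, -3.3]
finger_gap: 0.0534
```

```bash
python3 snap.py 9 scene:245,135,325,235,8
```

```text
12.7833 [0.5603 0.0196 0.3551] [ 3.134e+00 -2.175e-01  9.000e-04] [-0.2 -0.4 -3.4] [ 0.08 -0.01 -0.04] 0.053
```

View pics/scene9.png

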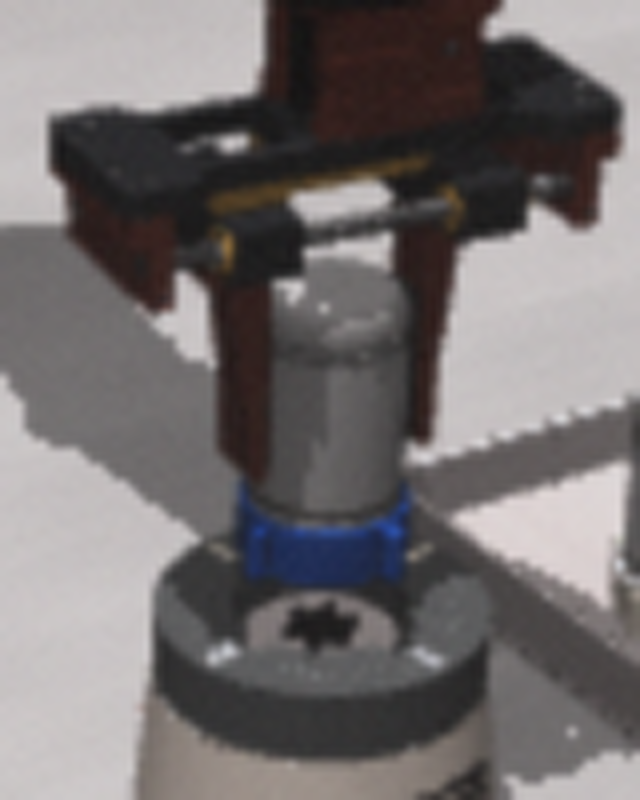

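```bash
python3 - <<'E'
from h import *
s=load("scene9.npz")
im=s["frame"][...,::-1]; f=16; x0,y0=268,188
big=cv2.resize(im[y0:y0+36,x0:x0+36],None,fx=f,fy=f,interpolation=cv2.INTER_CUBIC)
cv2.imwrite("pics/rib9.png",big)
for yaw in(9,11,13):
  for k in range(4):
    a=np.radians(yaw+90*k); c=np.array([.5600,.0200])
    for rr in(.033,.037):
      for z in(.134,.156):
        p=proj(s,[c[0]+rr*np.cos(a),c[1]+rr*np.sin(a),z]); print(yaw,k,rr,z,((p+.5-[x0,y0])*f-.5).round(0))
E
```

```text
9 0 0.033 0.134 [421. 313.]
9 0 0.033 0.156 [427. 201.]
9 0 0.037 0.134 [438. 322.]
9 0 0.037 0.156 [444. 210.]
9 1 0.033 0.134 [419. 177.]
9 1 0.033 0.156 [424.  67.]
9 1 0.037 0.134 [435. 169.]
9 1 0.037 0.156 [440.  60.]
9 2 0.033 0.134 [154. 169.]
9 2 0.033 0.156 [156.  59.]
9 2 0.037 0.134 [138. 160.]
9 2 0.037 0.156 [141.  51.]
9 3 0.033 0.134 [147. 305.]
9 3 0.033 0.156 [149. 193.]
9 3 0.037 0.134 [130. 313.]
9 3 0.037 0.156 [132. 201.]
11 0 0.033 0.134 [426. 311.]
11 0 0.033 0.156 [432. 199.]
11 0 0.037 0.134 [443. 319.]
11 0 0.037 0.156 [449. 207.]
11 1 0.033 0.134 [414. 174.]
11 1 0.033 0.156 [419.  65.]
11 1 0.037 0.134 [429. 167.]
11 1 0.037 0.156 [435.  57.]
11 2 0.033 0.134 [149. 171.]
11 2 0.033 0.156 [152.  61.]
11 2 0.037 0.134 [133. 163.]
11 2 0.037 0.156 [135.  53.]
11 3 0.033 0.134 [152. 307.]
11 3 0.033 0.156 [154. 195.]
11 3 0.037 0.134 [135. 316.]
11 3 0.037 0.156 [138. 203.]
13 0 0.033 0.134 [430. 308.]
13 0 0.033 0.156 [436. 196.]
13 0 0.037 0.134 [448. 317.]
13 0 0.037 0.156 [454. 204.]
13 1 0.033 0.134 [409. 172.]
13 1 0.033 0.156 [414.  62.]
13 1 0.037 0.134 [424. 164.]
13 1 0.037 0.156 [429.  55.]
13 2 0.033 0.134 [145. 173.]
13 2 0.033 0.156 [147.  64.]
13 2 0.037 0.134 [128. 165.]
13 2 0.037 0.156 [130.  56.]
13 3 0.033 0.134 [157. 310.]
13 3 0.033 0.156 [159. 198.]
13 3 0.037 0.134 [141. 319.]
13 3 0.037 0.156 [143. 206.]
```

View pics/rib9.png

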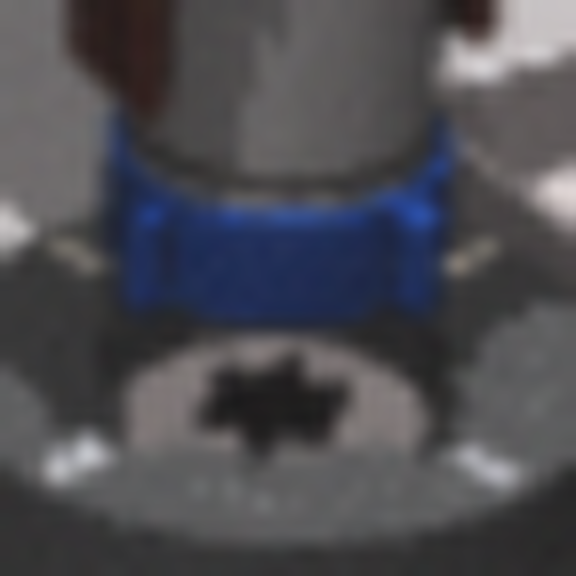

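```bash
python3 - <<'E'
from h import *
s=load("scene9.npz"); f=16; x0,y0=268,188
Z=lambda p:((p+.5-[x0,y0])*f-.5).round(0)
for c in([.5600,.0200],[.5595,.0202]):
  for k in range(4):
    a=np.radians(11.2+90*k)
    print(k,Z(proj(s,[c[0]+.050*np.cos(a),c[1]+.050*np.sin(a),.11])),end=' ')
  r_=s["R"][0,:2]/np.linalg.norm(s["R"][0,:2])
  for z in(.14,.15): print("sil",z,[Z(proj(s,[c[0]+q*r_[0],c[1]+q*r_[1],z])) for q in(-.03,.03)])
im=s["frame"]; 
for row in(197,199,201,203,205): print(row,[tuple(int(v) for v in p) for p in im[row,272:300]][::1])
E
```

```text
0 [494. 468.] 1 [472. 257.] 2 [ 79. 253.] 3 [ 80. 464.] sil 0.14 [array([113., 208.]), array([460., 211.])]
sil 0.15 [array([113., 157.]), array([463., 161.])]
0 [493. 466.] 1 [471. 256.] 2 [ 78. 252.] 3 [ 79. 462.] sil 0.14 [array([112., 206.]), array([459., 210.])]
sil 0.15 [array([113., 156.]), array([462., 160.])]
197 [(110, 106, 107), (108, 106, 107), (84, 86, 97), (45, 55, 90), (52, 53, 64), (48, 47, 48), (53, 53, 52), (69, 67, 66), (72, 72, 71), (75, 71, 72), (78, 77, 78), (101, 98, 97), (102, 98, 98), (100, 97, 98), (98, 96, 94), (92, 91, 90), (92, 89, 89), (90, 88, 90), (86, 83, 84), (80, 77, 79), (73, 70, 70), (58, 57, 57), (49, 50, 56), (43, 53, 88), (72, 77, 97), (106, 101, 104), (96, 91, 90), (98, 91, 92)]
199 [(111, 109, 109), (107, 105, 106), (66, 68, 79), (37, 43, 64), (33, 43, 72), (44, 53, 83), (55, 59, 76), (67, 67, 73), (64, 63, 65), (59, 58, 59), (66, 64, 63), (65, 63, 63), (71, 68, 69), (69, 67, 67), (64, 62, 62), (66, 64, 64), (61, 60, 59), (56, 55, 56), (59, 57, 61), (57, 59, 65), (64, 66, 79), (48, 57, 87), (37, 55, 105), (34, 45, 79), (56, 57, 65), (70, 67, 
[... 544 characters left out ...]
8, 64), (31, 43, 81), (29, 45, 85), (31, 44, 87), (34, 47, 88), (35, 49, 91), (32, 45, 88), (37, 50, 90), (35, 47, 89), (31, 45, 86), (32, 46, 85), (30, 43, 80), (32, 42, 79), (31, 41, 73), (30, 39, 68), (31, 45, 85), (34, 48, 89), (38, 45, 69), (71, 68, 69), (96, 93, 89), (109, 105, 99), (73, 70, 69)]
205 [(62, 61, 61), (66, 66, 65), (53, 53, 54), (41, 46, 62), (34, 48, 89), (33, 45, 83), (32, 41, 68), (32, 45, 80), (34, 47, 86), (30, 44, 84), (31, 45, 85), (34, 47, 87), (33, 46, 87), (30, 44, 83), (34, 45, 84), (31, 42, 82), (30, 43, 79), (33, 43, 77), (30, 39, 72), (31, 41, 71), (31, 39, 67), (33, 47, 89), (33, 47, 85), (44, 51, 69), (70, 68, 69), (63, 62, 62), (57, 57, 57), (55, 55, 54)]
```

>>> {"api": "carry_out", "payload": {"commands": [[4.5,[0.03,0.06,-0.8],[0,0,0]],[4.5,[0.03,0.06,-1.5],[0,0,0]],[4.5,[0.03,0.06,-2],[0,0,0]],[4.5,[0.03,0.06,-2.4],[0,0,0]],[4.5,[0.03,0.06,-2.6],[0,0,0]],[4.5,[0.03,0.06,-2.8],[0,0,0]],[4.5,[0.03,0.06,-2.8],[0,0,0]]]}}

```text
t: 13.37
tcp_pos: [0.5602, 0.0207, 0.3263]
tool_rot: [3.134, -0.216, -0.001]
wrist_force: [0.1, 0.5, -3.4]
finger_gap: 0.0532
```

```bash
python3 snap.py 10 scene:245,135,325,235,8
```

```text
13.4167 [0.5603 0.0207 0.3266] [ 3.1341e+00 -2.1630e-01 -2.0000e-04] [ 0.7 -0.2 -3. ] [ 0.06 -0.02 -0.04] 0.0531
```

View pics/scene10.png

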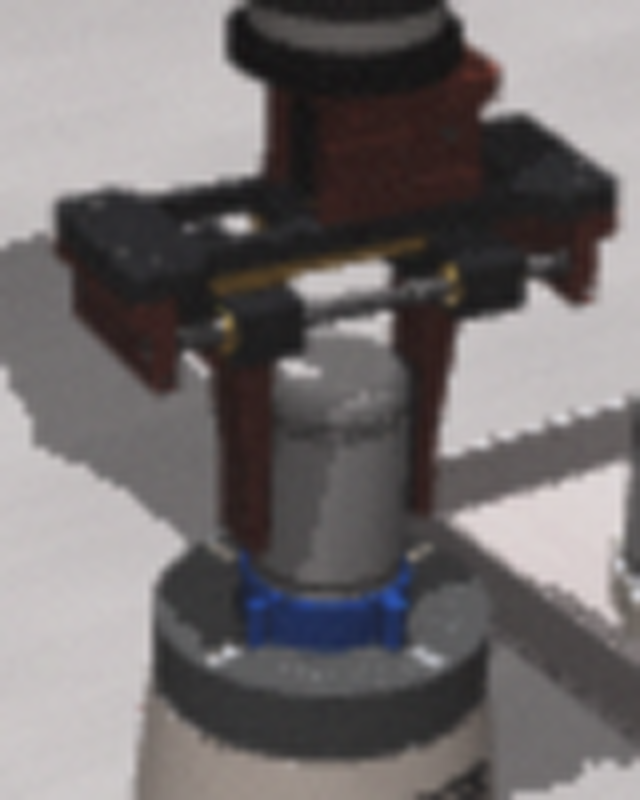

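>>> {"api": "carry_out", "payload": {"commands": [[4.5,[0,0,-0.2],[0,0,0]],[4.5,[0,0,-0.4],[0,0,0]],[4.5,[0,0,-0.6],[0,0,0]],[4.5,[0,0,-0.8],[0,0,0]],[4.5,[0,0,-0.9],[0,0,0]],[4.5,[0,0,-0.9],[0,0,0]]]}}

```text
t: 13.92
tcp_pos: [0.5604, 0.0207, 0.3181]
tool_rot: [3.134, -0.216, 0.0]
wrist_force: [-2.9, -0.4, 3.0]
finger_gap: 0.0534
```

>>> {"api": "carry_out", "payload": {"commands": [[4.5,[-0.05,0,-0.2],[0,0,0]],[4.5,[-0.05,0,-0.4],[0,0,0]],[4.5,[-0.05,0,-0.6],[0,0,0]],[4.5,[-0.05,0,-0.8],[0,0,0]],[4.5,[-0.05,0,-0.8],[0,0,0]],[4.5,[-0.05,0,-0.8],[0,0,0]]]}}

```text
t: 14.42
tcp_pos: [0.5602, 0.0207, 0.311]
tool_rot: [3.134, -0.217, 0.003]
wrist_force: [-3.3, -0.4, 10.3]
finger_gap: 0.0533
```

```bash
python3 snap.py 11 scene:245,135,325,235,8
```

```text
14.4667 [0.5602 0.0207 0.311 ] [ 3.134e+00 -2.166e-01  2.600e-03] [-3.4 -0.6 10.5] [-0.18  1.06  0.05] 0.053
```

View pics/scene11.png

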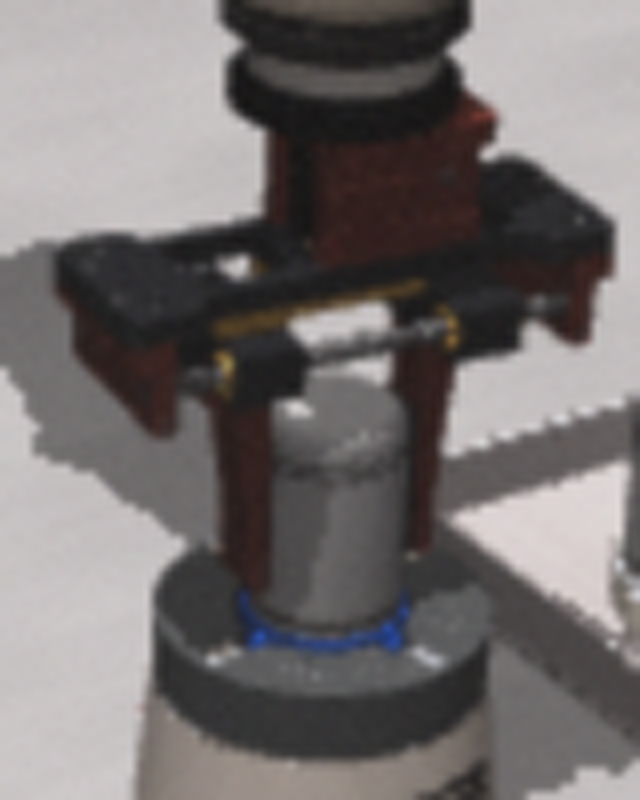

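>>> {"api": "carry_out", "payload": {"commands": [[4.5,[-0.06,0,-0.1],[0,0,0]],[4.5,[-0.06,0,-0.2],[0,0,0]],[4.5,[-0.06,0,-0.3],[0,0,0]],[4.5,[-0.06,0,-0.3],[0,0,0]],[4.5,[-0.06,0,-0.3],[0,0,0]]]}}

```text
t: 14.88
tcp_pos: [0.56, 0.0208, 0.3107]
tool_rot: [3.134, -0.217, 0.006]
wrist_force: [-9.6, -1.9, 31.1]
finger_gap: 0.0537
```

>>> {"api": "carry_out", "payload": {"commands": [[4.5,[-0.05,0,0.12],[0,0,0]],[4.5,[-0.05,0,0.12],[0,0,0]],[4.5,[-0.05,0,0.12],[0,0,0]],[4.5,[-0.05,0,0.12],[0,0,0]],[4.5,[-0.05,0,0.12],[0,0,0]],[4.5,[-0.05,0,0.12],[0,0,0]]]}}

```text
t: 15.38
tcp_pos: [0.5598, 0.0208, 0.3108]
tool_rot: [3.134, -0.217, 0.007]
wrist_force: [-5.1, -1.5, 20.0]
finger_gap: 0.0537
```

```bash
python3 snap.py 12 scene:245,135,325,235,8 top
```

```text
15.4833 [0.5598 0.0208 0.3108] [ 3.1341 -0.2168  0.0065] [-5.3 -1.  20.5] [-0.34  1.5   0.  ] 0.0537
```

View pics/scene12.png

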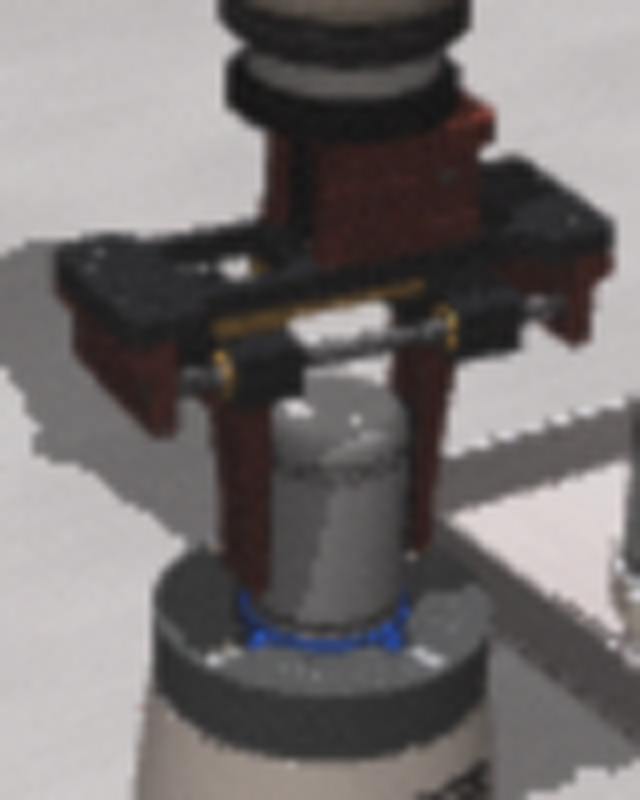

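View pics/top12.png

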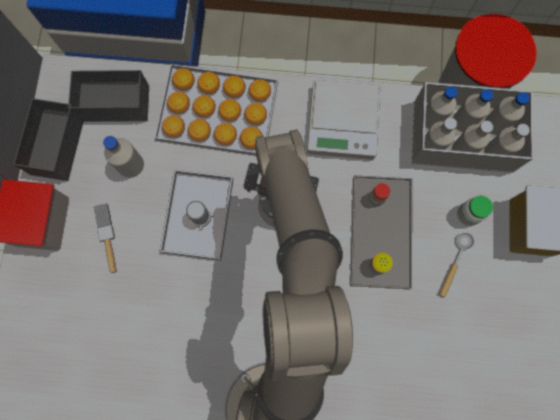

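```bash
python3 -c "
from cell import r,workorder
print(workorder.finish_job()); s=r.state(); print(s['t'],s['tcp_pos'],s['wrist_force'],s['finger_gap'])"
```

```text
the job is handed in; nothing more can be done
None
the job is handed in; nothing more can be done
```

I lifted the white-collared cup straight up out of the mill and stood it upright near the middle of the pan. The blue-collared cup, turned by −10°, went into the grooves at the first try. I pressed it down and handed the job in at about 15.5 s, still holding it with the grip set to 60 N.

- **Seating and press:** Contact with the drive plate came at a TCP height of about 0.318–0.319 m, and the arm ended at 0.3108 m. That is about 7–8 mm of travel, against the 8 mm stop. Easing the downward push from about 34 N to about 24 N did not change the height, so the cup is on the stop. I had no direct reading of the drive plate itself.
- **Last pictures:** The blue collar stands only about 2 mm above the rim. The finished cup is upright in the pan, and the shaker, the spice jar and everything else look unmoved.
- **Small disagreements:** A sideways force of about 5 N and a moment of about 1.5 N m remained while pressing, probably from a slight off-centre rub in the well. The two cameras differed by about 1 mm on the mill's centre.
- **After handing in:** The state could no longer be read, so I have no reading from the second after that.

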